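Find the free pocket by feel and load the reagent cartridge

ROBOT

A 6-joint arm with a two-finger parallel gripper is mounted at the origin on the work surface. World frame = base frame: x ahead of the robot, y to its left, z up, the work surface at z = 0. Lengths are in mm, angles in rad, forces in N, time in s.
With the tool pointing down it reaches from about 400 to 925 mm from the base axis. Payload 12.5 kg.
Tool frame: the origin (TCP) lies on the centre line of the jaws, within the pads' length; the fingertips stand 14 mm ahead of it and the grasp point (between the pads) lies 5 mm behind it; z points along the fingers, x is the direction in which the jaws open and shut, and the axes are right-handed (so a half turn about z gives the same grasp; the last joint's range is limited). The gripper opens to 95 mm and grips with 3 to 60 N. Pads are 20 mm wide; open, the fingers measure 119 mm over their backs; the gripper's body (75 mm by 180 mm) begins 59 mm behind the grasp point.
Start: joints at [-1.357, 0.491, 1.559, -0, 1.092, -0.106], TCP at [196.508, -593.321, 228.661] pointing down, gripper open.
Joint ranges: [-3.1, 3.1], [-0.84, 2.19], [0.05, 2.79], [-1.13, 4.28], [0.06, 2.93], [-2.69, 2.69]. Speed limits (rad/s): [2.22, 2.22, 2.79, 3.14, 3.14, 3.14].

INTERFACE

Orientations are given as [roll, pitch, yaw] about the fixed x, y, z axes, in that order (R = Rz(yaw) Ry(pitch) Rx(roll)).
In Python, from cell import state, read_camera, job_done gives the robot as it stands.
- The arm moves only by the shell command python3 -m handwheel 'ROWS'. ROWS is JSON, a list of rows, each an object of numbers: "hand": the finger opening in m, from 0 to 0.0951; "x", "y", "z": the shift along the world's x, y, z in m; "spin": the turn about the world's z in units of 5 degrees (1.0 is 5 degrees). In form: [{"hand": .., "x": .., "y": .., "z": .., "spin": ..}, ...]. A call has 1 to 20 rows; each row is the pose to reach, as a shift and turn from the pose commanded when the call began; what a row does not reach only later rows make up. A row lasts 1/12 s, in which the tool goes at most 41.7 mm and 7.16 degrees, less where a joint would pass 70% of its speed; a pose out of reach is approached as far as the arm can. A call with a gripper value outside its range is refused whole. The fingers move at their own pace and stop on an object; the grip force is fixed at half the most. Time passes only in rows, so rows that repeat a pose let the fingers close. It gives the time, the measured TCP pose, the force and the opening at its end, in the units of the state.
- state(): the state, without advancing time (a new reading comes with each control period).
- read_camera(name): name is "scene" or "top"; returns a dict with "img" (384x512x3 uint8, red, green, blue), "fx", "fy", "cx", "cy" (pixels), "T" (4x4, takes a point from camera to world coordinates). Camera axes: x right, y down, z forward; pixel columns grow to the right and rows downward; lengths in mm; the calibration is good to about 2 mm. A picture is of the moment at which its call begins. There is no depth.
- job_done(): hands the job in, once; it reports no verdict.
The state is a dict: "t": time; "joints": joint angles; "qvel": joint speeds; "tau": joint torques, N m; "eef_pos": TCP position; "tcp_rot": TCP orientation; "ft_force": force on the tool from outside, world axes, zero at the start; "moment": the same for the moment, N m; "opening": opening from 0.0 (shut) to 1.0 (fully open).
Only numpy, scipy, OpenCV 4.12 (cv2) and the standard library are available. Lean on these libraries where they do the work, as an engineer would, in place of code of your own. Each camera call takes 0.05 s, during which the arm holds its last target. There are 200 camera calls.

TASK

Three of the four pockets in the slanted reagent tray already hold a short cartridge, but the sprung shutters hide which one is empty. Find the empty pocket by feel, pushing on the shutters, and load the tall cartridge into it, foot first and fully down to the pocket floor, then let go. Leave the other bottles and boxes on the bench where they stand.

Things in the scene. Friction and masses are not known exactly. Their poses are not given: they have to be found in the camera images.
- cartridge_mid (a point): Tall reagent cartridge: flat-sided white plastic pack, 26 mm (x) by 46 mm (y), 110 mm tall, plus a round black cap 22 mm wide, 12 mm tall (122 mm in all, 100-210 g), standing on the bench. This point is its centre, 61 mm above the foot; z runs from foot to cap. Either way round is right. At home its upper 60 mm stand out: grip it across the 26 mm, 85 to 95 mm above the foot.
- tray: Grey fixed reagent tray, 302 mm long (y), slanted 30 degrees so that its upper face leans to the robot; origin under its middle on the bench. Four pockets in one row, 74 mm apart; each opening is 42 mm (uphill) by 56 mm (along the row), 62 mm deep to a flat floor, shut by a metal flap 3 mm thick flush with the upper face.
- pocket0 (a point): Leftmost pocket seen from the robot. Like all four pocket points this is the middle of the opening (and of the shut flap), level with the upper face at 92 mm height; z points out of the pocket along its axis (30 degrees from vertical, leaning to the robot), x uphill, away from the robot, y along the row to the left.
- pocket1 (a point): Second pocket from the left. All flaps: hinged along the uphill edge (21 mm uphill of the pocket point), a light push of 1 to 3 N folds the flap down into an empty pocket, and it springs back when let go.
- pocket2 (a point): Third pocket from the left. The three filled pockets hold a short cartridge 50 mm tall, unseen under the flap; it blocks the flap once its free edge has sunk about 9 mm, so a cartridge foot or fingertip pushing on the middle stops within 3 to 8 mm. In the empty pocket it goes on without stopping.
- pocket3 (a point): Rightmost pocket. A tall cartridge going in (26 mm side uphill-downhill) folds the flap up against the uphill wall, where it stays; keep the cartridge's centre 2 to 5 mm downhill of the pocket point on the way in. Let go, it leans on the downhill wall, its centre about 8 mm downhill. Its foot may need a push of some newtons to reach the floor.
- jar: Bystander: small glass jar with a black lid, diameter 54, 65 tall (mm), loose; origin at the centre of its underside.
- beaker: Bystander: empty glass beaker, diameter 68, 90 tall (mm), loose; origin at the centre of its underside.
- tipbox: Bystander: clear pipette-tip box with a blue lid, 80 x 117, 57 tall (mm), loose; origin at the centre of its underside.
- flask: Bystander: glass reagent bottle with a black cap, diameter 72, 150 tall (mm), loose; origin at the centre of its underside.
- wash: Bystander: white plastic bottle, diameter 60, 160 tall (mm), loose; origin at the centre of its underside.
- stopper: Bystander: loose black stopper, diameter 42, 30 tall (mm), loose; origin at the centre of its underside.
Things that resemble listed ones, but are neither listed nor needed, are in the scene too. What is shaped like the part that bears cartridge_mid but purple or red is not meant.

How it is judged:
By the outcome, as a careful person would: the job done as asked, in the order asked, and still so for the second after the job is handed in, with the robot touching nothing.
It also fails if it takes over 51 s, if anything falls off the work surface, if the arm or the gripper's body presses on something with over 40 N, if the wrist force passes 120 N, or if a joint passes its speed limit or range.

## Working session

There is one attempt and no reset: what is moved stays moved. The work goes in short steps, Python scripts to look and compute and a shell command to move; the robot and the scene stay as the last step left them, time stands still between calls to the robot, and variables do not carry over. Pictures are saved under pics/ and viewed, about 8 in all and at most 12, crops included, and the job is handed in when it is done.

```bash
mkdir -p pics; ls; cat > h.py <<'E'
import numpy as np,cv2
from cell import state,read_camera
def cam(n,f=None):
    c=read_camera(n)
    if f: cv2.imwrite('pics/'+f,cv2.cvtColor(c['img'],cv2.COLOR_RGB2BGR))
    return c
def ray(c,u,v):
    T=np.array(c['T']);d=T[:3,:3]@np.array([(u-c['cx'])/c['fx'],(v-c['cy'])/c['fy'],1]);return T[:3,3],d/np.linalg.norm(d)
def plane(c,u,v,z):
    o,d=ray(c,u,v);return o+d*(z-o[2])/d[2]
def proj(c,p):
    T=np.array(c['T']);q=T[:3,:3].T@(np.array(p)-T[:3,3]);return np.array([c['fx']*q[0]/q[2]+c['cx'],c['fy']*q[1]/q[2]+c['cy']])
E
python3 - <<'E'
from h import *
import pickle
a=cam('scene');b=cam('top')
pickle.dump((a,b),open('c0.pkl','wb'))
im=[cv2.cvtColor(c['img'],cv2.COLOR_RGB2BGR) for c in (a,b)]
cv2.imwrite('pics/s0.png',cv2.resize(im[0],(800,600),interpolation=3));cv2.imwrite('pics/t0.png',cv2.resize(im[1],(800,600),interpolation=3))
for c in(a,b):print(c['fx'],c['cx'],np.round(c['T'],3).tolist())
print(state())
E
```

```text
pics
405.724425121339 251.61233699471393 [[-0.66, 0.586, -0.469, 1139.357], [0.751, 0.508, -0.422, 555.82], [-0.009, -0.631, -0.776, 1089.401], [0.0, 0.0, 0.0, 1.0]]
412.4861856692786 252.11233638996185 [[0.026, -0.987, 0.158, 351.077], [-1.0, -0.025, 0.008, 7.061], [-0.004, -0.158, -0.987, 1101.151], [0.0, 0.0, 0.0, 1.0]]
{'t': 0.1, 'joints': array([-1.35657181e+00,  4.91486756e-01,  1.55940831e+00, -1.07083101e-05,
        1.09168433e+00, -1.05576414e-01]), 'qvel': array([ 0.00117609, -0.0015717 , -0.00246137, -0.00031827, -0.00107677,
        0.00067161]), 'tau': array([ 1.75202851e-03, -6.13621545e+01, -2.58605558e+01,  6.93225022e-02,
        4.69913101e-02, -7.18502429e-05]), 'eef_pos': array([ 196.47493799, -593.09672407,  228.1211354 ]), 'tcp_rot': array([-3.14149812e+00,  9.82245517e-04, -1.25099041e+00]), 'ft_force': array([0.38946452, 0.11293975, 0.11325796]), 'moment': array([-0.05347717, -0.00056435,  0.03945431]), 'opening': 1.0031299437850132}
```

View pics/s0.png

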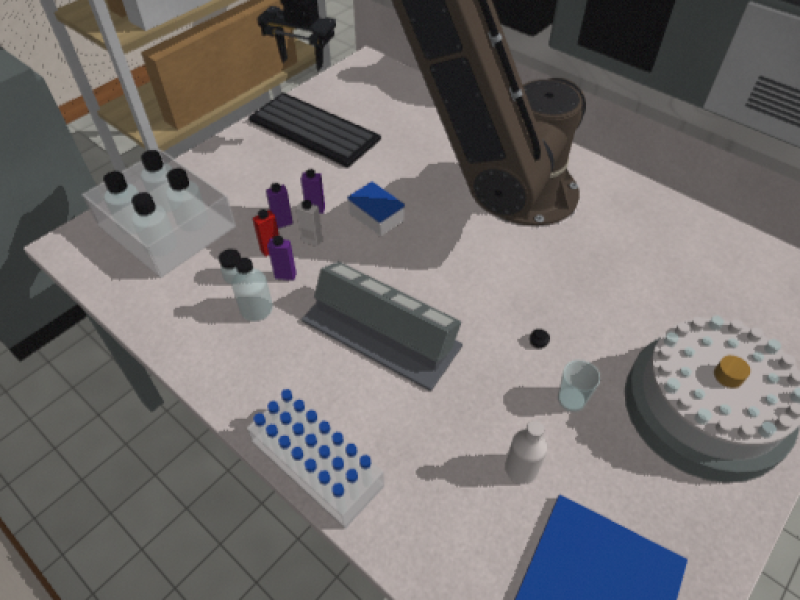

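View pics/t0.png

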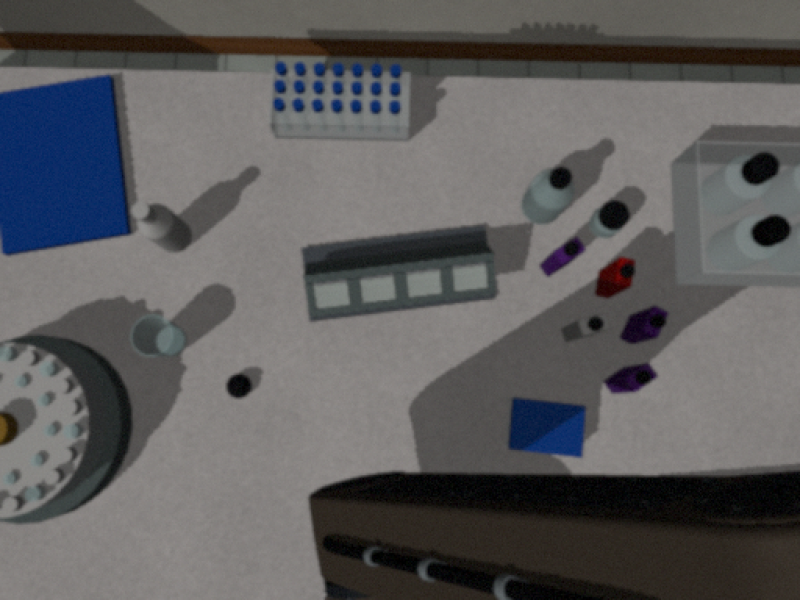

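Scene shots: the wanted light-grey/white cartridge with a black cap is at scene (309,222) and top (583,329), in 800x600 pixels. Possible mix-ups are the purple packs at top (563,257), (645,325) and (631,378), the red one at (616,278), and the white wash bottle at (160,225). The tray's four flaps run from about (470,277) on the left to (331,294) on the right. Next is a close crop to confirm the choice.

```bash
python3 - <<'E'
from h import *
import pickle
a,b=pickle.load(open('c0.pkl','rb'))
def crop(c,x0,y0,w,h,k):return cv2.resize(cv2.cvtColor(c['img'][y0:y0+h,x0:x0+w],4),None,fx=k,fy=k,interpolation=cv2.INTER_CUBIC)
t=np.hstack([crop(a,165,100,50,65,5),crop(b,340,180,110,65,5)])
u=crop(b,185,135,140,75,5.6);u=cv2.resize(u,(784,420))[:,:]
t=cv2.resize(t,(784,319)); 
cv2.imwrite('pics/crop.png',np.vstack([t,cv2.resize(u,(784,280))]))
# flaps: bright low-saturation blobs
g=cv2.cvtColor(b['img'],cv2.COLOR_RGB2GRAY);roi=np.zeros_like(g);roi[150:206,192:322]=g[150:206,192:322]
for th in (150,165,180):
  n,l,s,ce=cv2.connectedComponentsWithStats((roi>th).astype(np.uint8))
  for i in range(1,n):
    if 150<s[i,4]<900:
      r=cv2.minAreaRect(np.argwhere(l==i)[:,::-1].astype(np.float32));p=plane(b,*ce[i],92);print(th,s[i],ce[i].round(1),r,p.round(1))
# caps
for nm,c,box in(('scene',a,(185,122,212,140)),('top',b,(370,195,392,216))):
  x0,y0,x1,y1=box;g=cv2.cvtColor(c['img'],cv2.COLOR_RGB2GRAY)[y0:y1,x0:x1]
  m=(g<60).astype(np.uint8);n,l,s,ce=cv2.connectedComponentsWithStats(m);print(nm,[(s[i],(ce[i]+[x0,y0]).round(1)) for i in range(1,n)],g.min())
E
```

```text
scene [(array([  8,   0,  15,  14, 146], dtype=int32), array([200.4, 127.4])), (array([ 0, 11,  2,  7,  9], dtype=int32), array([185.2, 136.6]))] 15
top [(array([ 6,  7, 10, 11, 79], dtype=int32), array([380.8, 206.7])), (array([ 0, 14,  3,  7, 12], dtype=int32), array([370.5, 212.8]))] 0
```

View pics/crop.png

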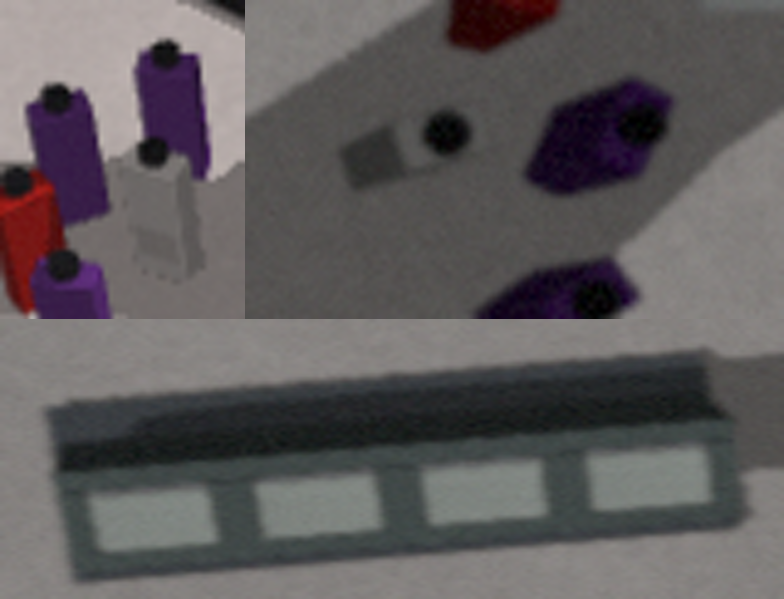

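The crop confirms it: the grey-white pack has its cap at scene pixel (196,131) and top pixel (381,207), with purple and red decoys around it. Next I measure the flaps and cartridge yaw.

```bash
python3 - <<'E'
from h import *
import pickle
a,b=pickle.load(open('c0.pkl','rb'))
def crop(c,x0,y0,w,h,k):
  i=cv2.cvtColor(c['img'][y0:y0+h,x0:x0+w],4).astype(float);i=np.clip((i-40)*2,0,255).astype(np.uint8)
  i=cv2.resize(i,None,fx=k,fy=k,interpolation=cv2.INTER_CUBIC)
  for q in range(0,w,5):cv2.line(i,(q*k,0),(q*k,6),(0,255,255),1)
  for q in range(0,h,5):cv2.line(i,(0,q*k),(6,q*k),(0,255,255),1)
  return i
cv2.imwrite('pics/crop2.png',np.hstack([crop(a,184,122,30,40,12),crop(b,355,190,36,40,12)]))
hsv=b['img'].astype(int);g=hsv.min(2)
roi=g[150:206,192:322];print(np.percentile(roi,[5,25,50,75,90,99]))
# flap centres
sub=g.copy()
for th in(105,115,125):
  m=np.zeros(g.shape,np.uint8);m[150:206,195:318]=g[150:206,195:318]>th
  n,l,s,ce=cv2.connectedComponentsWithStats(m)
  for i in range(1,n):
    if 150<s[i,4]<900:print(th,s[i],ce[i].round(1),plane(b,*ce[i],92).round(1))
def tri(p,q):
  o1,d1=ray(a,*p);o2,d2=ray(b,*q);A=np.stack([d1,-d2],1);k=np.linalg.lstsq(A,o2-o1,rcond=None)[0]
  return (o1+k[0]*d1).round(1),(o2+k[1]*d2).round(1)
for nm,c,box in(('scene',a,(190,125,204,137)),('top',b,(374,200,390,216))):
  x0,y0,x1,y1=box;g=c['img'].min(2)[y0:y1,x0:x1]
  m=(g<60).astype(np.uint8);n,l,s,ce=cv2.connectedComponentsWithStats(m);print(nm,[(s[i],(ce[i]+[x0,y0]).round(1)) for i in range(1,n)])
print(tri((196,131),(381,207)),plane(a,196,131,116),plane(b,381,207,118))
E
```

```text
[ 26.  56.  69. 124. 128. 133.]
105 [195 150  54   8 197] [213.3 151.9] [614.1 116.   92. ]
105 [290 170  22  16 293] [300.4 177.4] [ 553.8 -103.7   92. ]
105 [261 173  21  17 293] [271.1 181. ] [543. -31.  92.]
105 [231 177  22  16 295] [241.6 184.6] [532.   42.1  92. ]
105 [201 181  23  16 295] [212.  188.3] [521.  115.3  92. ]
105 [204 191 114  15 871] [278.1 200.6] [494.3 -49.2  92. ]
115 [195 150  49   8 175] [211.9 151.8] [614.2 119.6  92. ]
115 [291 170  20  16 268] [300.5 177.5] [ 553.7 -103.9   92. ]
115 [261 174  21  15 270] [271.1 181.1] [542.7 -30.9  92. ]
115 [231 177  21  16 270] [241.5 184.7] [531.8  42.4  92. ]
115 [202 181  21  16 268] [212.  188.4] [520.7 115.5  92. ]
115 [210 191 108  15 791] [280.  200.8] [493.8 -53.8  92. ]
125 [233 178  19  14 158] [243.2 184.2] [533.3  38.2  92. ]
125 [202 182  21  14 164] [213.1 188.2] [521.2 112.6  92. ]
125 [227 193  91  13 646] [284.8 200.8] [494.2 -65.6  92. ]
scene [(array([ 3,  0, 11,  9, 73], dtype=int32), array([198.2, 128.5]))]
top [(array([ 2,  2, 10, 11, 80], dtype=int32), array([380.8, 206.8]))]
(array([ 481. , -294.7,  111.8]), array([ 482. , -296.2,  112.4])) [ 483.79475863 -291.04476655  116.        ] [ 481.23833761 -294.42942473  118.        ]
```

View pics/crop2.png

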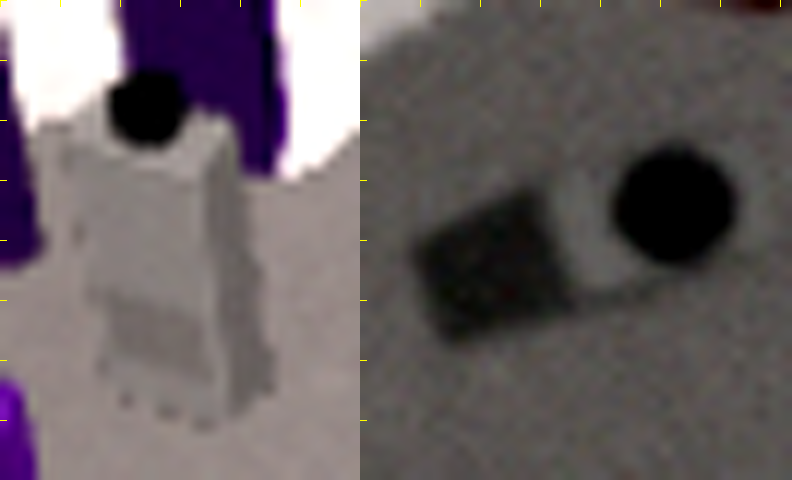

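```bash
python3 - <<'E'
from h import *
import pickle
a,b=pickle.load(open('c0.pkl','rb'))
S={'FL':(189.8,134.9),'FR':(201.1,136.8),'BR':(203.3,132.3),'BL':(193,130)}
for k,v in S.items():print(k,plane(a,*v,110).round(1))
print('scene foot',plane(a,*(184+205/12,122+425/12),0).round(1),plane(a,*(184+270/12,122+385/12),0).round(1))
print('top face L edge',plane(b,370.3,204,110).round(1),plane(b,373,214.5,110).round(1))
print('foot edge',plane(b,359.6,210.8,0).round(1),plane(b,362.5,218.5,0).round(1))
print('cap',plane(a,184+148/12,122+107/12,118).round(1),plane(b,380.9,206.9,120).round(1))
# purple caps
g=b['img'].astype(int)
for u,v in((563,257),(645,325),(631,378)):
  print('purple',plane(b,u/1.5625,v/1.5625,60).round(0))
for q in((655,316),(643,377),(572,246),(627,270)):print('cap',plane(b,q[0]/1.5625,q[1]/1.5625,120).round(0))
def angs():
  for x0,x1,nm in((0,0,0),):pass
E
```

```text
FL [ 507.7 -298.3  110. ]
FR [ 488.5 -261.5  110. ]
BR [ 467.6 -272.   110. ]
BL [ 483.1 -308.   110. ]
scene foot [ 492.1 -274.6    0. ] [ 467.  -271.5    0. ]
top face L edge [ 489.  -271.2  110. ] [ 463.6 -277.2  110. ]
foot edge [ 485.1 -273.1    0. ] [ 464.6 -280.5    0. ]
cap [ 484.1 -288.7  118. ] [ 481.2 -293.6  120. ]
purple [ 598. -262.   60.]
purple [ 488. -393.   60.]
purple [ 402. -367.   60.]
cap [ 495. -385.  120.]
cap [ 401. -364.  120.]
cap [ 602. -260.  120.]
cap [ 566. -345.  120.]
```

Flap centres are 73.9 mm apart, against 74 expected. p0 is (521,115), p3 is (554,-104) and tray yaw is 8.5°. The cartridge is at (482,-294), yaw about 20°. I'll probe with the closed fingers first, starting above pocket3.

```bash
python3 -m handwheel '[{"hand":0,"x":0.352,"y":0.489,"z":0,"spin":-1.96},{"hand":0,"x":0.352,"y":0.489,"z":0,"spin":-1.96},{"hand":0,"x":0.352,"y":0.489,"z":0,"spin":-1.96},{"hand":0,"x":0.352,"y":0.489,"z":0,"spin":-1.96},{"hand":0,"x":0.352,"y":0.489,"z":0,"spin":-1.96},{"hand":0,"x":0.352,"y":0.489,"z":0,"spin":-1.96},{"hand":0,"x":0.352,"y":0.489,"z":0,"spin":-1.96},{"hand":0,"x":0.352,"y":0.489,"z":0,"spin":-1.96},{"hand":0,"x":0.352,"y":0.489,"z":0,"spin":-1.96},{"hand":0,"x":0.352,"y":0.489,"z":0,"spin":-1.96},{"hand":0,"x":0.352,"y":0.489,"z":0,"spin":-1.96},{"hand":0,"x":0.352,"y":0.489,"z":0,"spin":-1.96},{"hand":0,"x":0.352,"y":0.489,"z":0,"spin":-1.96},{"hand":0,"x":0.352,"y":0.489,"z":0,"spin":-1.96},{"hand":0,"x":0.352,"y":0.489,"z":0,"spin":-1.96},{"hand":0,"x":0.352,"y":0.489,"z":-0.04,"spin":-1.96},{"hand":0,"x":0.352,"y":0.489,"z":-0.08,"spin":-1.96},{"hand":0,"x":0.352,"y":0.489,"z":-0.105,"spin":-1.96},{"hand":0,"x":0.352,"y":0.489,"z":-0.105,"spin":-1.96}]'
```

```text
t: 1.68
eef_pos: [546.3, -103.4, 119.0]
tcp_rot: [3.134, 0.004, -1.422]
ft_force: [-1.0, 0.9, -0.2]
opening: 0.006
```

```bash
python3 -m handwheel '[{"hand":0,"z":-0.012},{"hand":0,"z":-0.016},{"hand":0,"z":-0.019},{"hand":0,"z":-0.021},{"hand":0,"z":-0.021}]'; python3 -m handwheel '[{"hand":0,"z":-0.003},{"hand":0,"z":-0.004},{"hand":0,"z":-0.004}]'
```

```text
invalid input
invalid input
```

```bash
python3 -m handwheel '[{"hand":0,"x":0,"y":0,"z":-0.012,"spin":0},{"hand":0,"x":0,"y":0,"z":-0.016,"spin":0},{"hand":0,"x":0,"y":0,"z":-0.019,"spin":0},{"hand":0,"x":0,"y":0,"z":-0.021,"spin":0},{"hand":0,"x":0,"y":0,"z":-0.021,"spin":0}]'; python3 -m handwheel '[{"hand":0,"x":0,"y":0,"z":-0.003,"spin":0},{"hand":0,"x":0,"y":0,"z":-0.004,"spin":0},{"hand":0,"x":0,"y":0,"z":-0.004,"spin":0}]'
```

```text
t: 2.1
eef_pos: [549.2, -104.5, 104.7]
tcp_rot: [-3.139, -0.001, -1.422]
ft_force: [-2.4, 0.5, 12.0]
opening: 0.005
t: 2.35
eef_pos: [549.6, -104.6, 103.7]
tcp_rot: [-3.137, -0.002, -1.422]
ft_force: [-11.8, 4.0, 44.0]
opening: 0.007
```

Pocket3 blocks at z≈104 with 44 N, so it is filled. Next is pocket2.

```bash
python3 -m handwheel '[{"hand":0,"x":0,"y":0,"z":0.025,"spin":0},{"hand":0,"x":-0.003,"y":0.02,"z":0.03,"spin":0},{"hand":0,"x":-0.011,"y":0.073,"z":0.03,"spin":0},{"hand":0,"x":-0.011,"y":0.073,"z":0.03,"spin":0},{"hand":0,"x":-0.011,"y":0.073,"z":0.022,"spin":0},{"hand":0,"x":-0.011,"y":0.073,"z":0.014,"spin":0},{"hand":0,"x":-0.011,"y":0.073,"z":0.008,"spin":0},{"hand":0,"x":-0.011,"y":0.073,"z":0.004,"spin":0},{"hand":0,"x":-0.011,"y":0.073,"z":0.002,"spin":0},{"hand":0,"x":-0.011,"y":0.073,"z":0.002,"spin":0}]'
```

```text
t: 3.18
eef_pos: [538.1, -32.2, 103.2]
tcp_rot: [-3.139, -0.001, -1.423]
ft_force: [-12.3, 5.1, 42.6]
opening: 0.004
```

Pocket2 blocks the same way (42.6 N). Pocket1 is next.

```bash
python3 -m handwheel '[{"hand":0,"x":0,"y":0,"z":0.025,"spin":0},{"hand":0,"x":-0.003,"y":0.02,"z":0.03,"spin":0},{"hand":0,"x":-0.011,"y":0.073,"z":0.03,"spin":0},{"hand":0,"x":-0.011,"y":0.073,"z":0.03,"spin":0},{"hand":0,"x":-0.011,"y":0.073,"z":0.02,"spin":0},{"hand":0,"x":-0.011,"y":0.073,"z":0.01,"spin":0},{"hand":0,"x":-0.011,"y":0.073,"z":0.006,"spin":0},{"hand":0,"x":-0.011,"y":0.073,"z":0.002,"spin":0},{"hand":0,"x":-0.011,"y":0.073,"z":0.001,"spin":0},{"hand":0,"x":-0.011,"y":0.073,"z":0.001,"spin":0}]'
```

```text
t: 4.02
eef_pos: [526.4, 40.9, 101.0]
tcp_rot: [3.14, 0.0, -1.423]
ft_force: [-1.1, -1.0, -0.3]
opening: 0.003
```

```bash
python3 -m handwheel '[{"hand":0,"x":0,"y":0,"z":-0.003,"spin":0},{"hand":0,"x":0,"y":0,"z":-0.006,"spin":0},{"hand":0,"x":0,"y":0,"z":-0.009,"spin":0},{"hand":0,"x":0,"y":0,"z":-0.009,"spin":0}]'; python3 -m handwheel '[{"hand":0,"x":0,"y":0,"z":0.025,"spin":0},{"hand":0,"x":-0.003,"y":0.02,"z":0.036,"spin":0},{"hand":0,"x":-0.011,"y":0.073,"z":0.036,"spin":0},{"hand":0,"x":-0.011,"y":0.073,"z":0.036,"spin":0},{"hand":0,"x":-0.011,"y":0.073,"z":0.028,"spin":0},{"hand":0,"x":-0.011,"y":0.073,"z":0.019,"spin":0},{"hand":0,"x":-0.011,"y":0.073,"z":0.014,"spin":0},{"hand":0,"x":-0.011,"y":0.073,"z":0.010,"spin":0},{"hand":0,"x":-0.011,"y":0.073,"z":0.009,"spin":0}]'
```

```text
t: 4.35
eef_pos: [526.8, 41.6, 92.4]
tcp_rot: [-3.141, -0.0, -1.422]
ft_force: [1.1, -0.5, 1.1]
opening: 0.006
t: 5.1
eef_pos: [515.8, 114.0, 103.0]
tcp_rot: [-3.141, 0.0, -1.423]
ft_force: [-12.8, 2.3, 44.4]
opening: 0.004
```

Pocket1 went on freely to 92 mm at 1 N, and pocket0 blocks at 44 N. Pocket1 is empty. Now I go above the cartridge, jaws across its 46 mm side: the tool can't be tilted, so the pack has to pivot about the jaw axis.

```bash
python3 -m handwheel '[{"hand":0,"x":0,"y":0,"z":0.04,"spin":0},{"hand":0.074,"x":-0.005,"y":-0.02,"z":0.075,"spin":0},{"hand":0.074,"x":-0.034,"y":-0.409,"z":0.1,"spin":2.3},{"hand":0.074,"x":-0.034,"y":-0.409,"z":0.1,"spin":2.3},{"hand":0.074,"x":-0.034,"y":-0.409,"z":0.1,"spin":2.3},{"hand":0.074,"x":-0.034,"y":-0.409,"z":0.1,"spin":2.3},{"hand":0.074,"x":-0.034,"y":-0.409,"z":0.1,"spin":2.3},{"hand":0.074,"x":-0.034,"y":-0.409,"z":0.1,"spin":2.3},{"hand":0.074,"x":-0.034,"y":-0.409,"z":0.1,"spin":2.3},{"hand":0.074,"x":-0.034,"y":-0.409,"z":0.1,"spin":2.3},{"hand":0.074,"x":-0.034,"y":-0.409,"z":0.1,"spin":2.3},{"hand":0.074,"x":-0.034,"y":-0.409,"z":0.1,"spin":2.3},{"hand":0.074,"x":-0.034,"y":-0.409,"z":0.1,"spin":2.3},{"hand":0.074,"x":-0.034,"y":-0.409,"z":0.065,"spin":2.3},{"hand":0.074,"x":-0.034,"y":-0.409,"z":0.055,"spin":2.3},{"hand":0.074,"x":-0.034,"y":-0.409,"z":0.055,"spin":2.3}]'
python3 - <<'E'
from h import *
def crop(c,x0,y0,w,h,k):return cv2.resize(cv2.cvtColor(c['img'][y0:y0+h,x0:x0+w],4),None,fx=k,fy=k,interpolation=cv2.INTER_CUBIC)
a=cam('scene');b=cam('top')
cv2.imwrite('pics/g.png',np.hstack([crop(a,165,80,60,90,6),crop(b,345,170,70,90,6)]))
print(state()['eef_pos'])
E
```

```text
t: 6.43
eef_pos: [480.0, -293.4, 153.7]
tcp_rot: [3.138, 0.005, -1.222]
ft_force: [0.8, 0.6, 0.9]
opening: 0.775
[ 481.47206288 -293.95838994  156.63666524]
```

View pics/g.png

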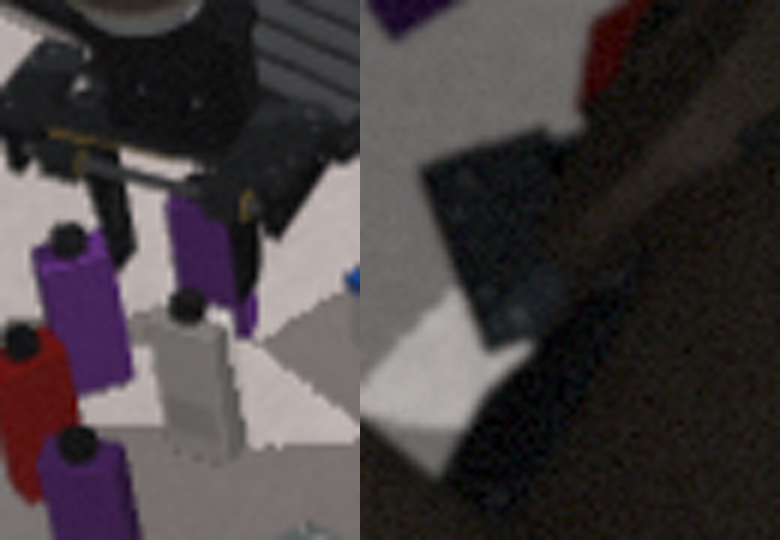

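The picture shows the jaws straddling the cartridge, midpoint (185,302) over the cap (187,305) in the left crop. The jaw line looks steeper than the pack's top edge, so I check the yaw numerically.

```bash
python3 - <<'E'
from h import *
import pickle
a,b=pickle.load(open('c0.pkl','rb'))
for yw in(0,5,10,15,20,25,30):
  t=np.radians(yw);R=np.array([[np.cos(t),-np.sin(t)],[np.sin(t),np.cos(t)]])
  P=[np.r_[np.array([482,-294])+R@q,z] for z in(0,110) for q in([13,-23],[13,23],[-13,23],[-13,-23])]
  print(yw,[((proj(a,p)-[165,80])*6).round().astype(int).tolist() for p in P],'jaw',[((proj(a,np.r_[np.array([482,-294])+R@[0,s],142])-[165,80])*6).round().astype(int).tolist() for s in(-37,37)])
c=cam('scene');v=cv2.cvtColor(c['img'][80:170,165:225],4)
i=cv2.resize(v,None,fx=18,fy=18,interpolation=2)[47*18:79*18,18*18:44*18]
cv2.imwrite('pics/g2.png',np.clip(i.astype(float)*1.3,0,255).astype(np.uint8))
E
```

```text
0 [[166, 435], [217, 470], [247, 447], [196, 412], [143, 304], [197, 339], [229, 316], [175, 281]] jaw [[136, 241], [224, 297]]
5 [[165, 437], [221, 469], [248, 444], [192, 413], [142, 306], [201, 338], [230, 313], [171, 282]] jaw [[132, 243], [228, 294]]
10 [[164, 440], [224, 468], [249, 441], [189, 414], [141, 309], [205, 337], [231, 310], [168, 283]] jaw [[128, 247], [232, 291]]
15 [[164, 443], [228, 466], [249, 439], [185, 416], [141, 312], [208, 335], [231, 308], [164, 285]] jaw [[125, 250], [235, 288]]
20 [[164, 445], [231, 464], [249, 436], [182, 417], [141, 314], [212, 334], [231, 305], [161, 286]] jaw [[122, 253], [238, 284]]
25 [[164, 448], [234, 463], [248, 433], [179, 419], [141, 317], [215, 332], [231, 302], [158, 288]] jaw [[120, 257], [240, 281]]
30 [[165, 450], [236, 461], [248, 431], [177, 421], [142, 320], [218, 330], [230, 300], [155, 290]] jaw [[118, 261], [242, 277]]
```

View pics/g2.png

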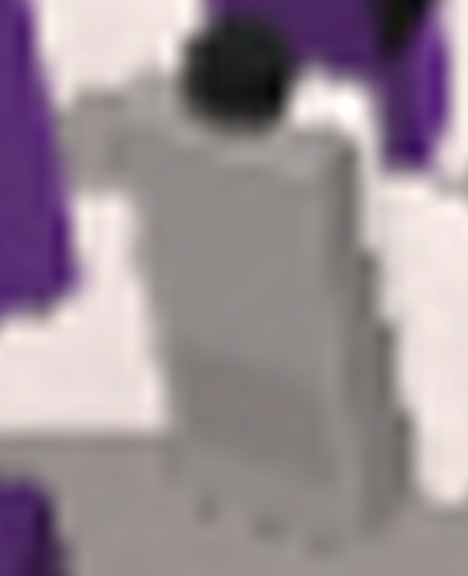

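```bash
python3 -m handwheel '[{"hand":0.074,"x":0,"y":0,"z":-0.01,"spin":-1},{"hand":0.074,"x":0,"y":0,"z":-0.04,"spin":-1},{"hand":0.074,"x":0,"y":0,"z":-0.06,"spin":-1},{"hand":0.074,"x":0,"y":0,"z":-0.07,"spin":-1},{"hand":0.074,"x":0,"y":0,"z":-0.07,"spin":-1},{"hand":0.0,"x":0,"y":0,"z":-0.07,"spin":-1},{"hand":0.0,"x":0,"y":0,"z":-0.07,"spin":-1},{"hand":0.0,"x":0,"y":0,"z":-0.07,"spin":-1},{"hand":0.0,"x":0,"y":0,"z":-0.07,"spin":-1},{"hand":0.0,"x":0,"y":0,"z":-0.07,"spin":-1},{"hand":0.0,"x":0,"y":0,"z":-0.07,"spin":-1}]'
python3 -m handwheel '[{"hand":0,"x":0,"y":0,"z":0.02,"spin":0},{"hand":0,"x":0,"y":0,"z":0.06,"spin":0},{"hand":0,"x":0,"y":0,"z":0.09,"spin":0},{"hand":0,"x":0,"y":0,"z":0.09,"spin":0},{"hand":0,"x":0,"y":0,"z":0.09,"spin":0}]'
```

```text
t: 7.5
eef_pos: [481.8, -294.5, 87.4]
tcp_rot: [-3.141, -0.001, -1.309]
ft_force: [0.4, 0.9, 5.9]
opening: 0.484
t: 7.92
eef_pos: [481.8, -294.5, 177.9]
tcp_rot: [-3.14, -0.002, -1.309]
ft_force: [0.3, -0.1, -2.0]
opening: 0.483
```

```bash
python3 -m handwheel '[{"hand":0,"x":0,"y":0,"z":0.035,"spin":0},{"hand":0,"x":0.01,"y":0.02,"z":0.06,"spin":0},{"hand":0,"x":0.048,"y":0.336,"z":0.06,"spin":-1.3},{"hand":0,"x":0.048,"y":0.336,"z":0.06,"spin":-1.3},{"hand":0,"x":0.048,"y":0.336,"z":0.06,"spin":-1.3},{"hand":0,"x":0.048,"y":0.336,"z":0.06,"spin":-1.3},{"hand":0,"x":0.048,"y":0.336,"z":0.06,"spin":-1.3},{"hand":0,"x":0.048,"y":0.336,"z":0.06,"spin":-1.3},{"hand":0,"x":0.048,"y":0.336,"z":0.06,"spin":-1.3},{"hand":0,"x":0.048,"y":0.336,"z":0.06,"spin":-1.3},{"hand":0,"x":0.048,"y":0.336,"z":0.06,"spin":-1.3},{"hand":0,"x":0.048,"y":0.336,"z":0.04,"spin":-1.3},{"hand":0,"x":0.048,"y":0.336,"z":0.02,"spin":-1.3},{"hand":0,"x":0.048,"y":0.336,"z":0.02,"spin":-1.3},{"hand":0,"x":0.048,"y":0.336,"z":0.02,"spin":-1.3}]'
python3 - <<'E'
from h import *
c=cam('scene','s1.png');s=state();print(s['eef_pos'],s['tcp_rot'])
u,v=proj(c,[530,42,110]).astype(int);x0,y0=u-32,v-35
i=cv2.resize(cv2.cvtColor(c['img'][y0:y0+50,x0:x0+65],4),None,fx=12,fy=12,interpolation=2)
t=np.radians(8.5);R=np.array([[np.cos(t),-np.sin(t)],[np.sin(t),np.cos(t)]])
for z in(197-87,197-87+110-25):
  for q in([13,-23],[13,23],[-13,23],[-13,-23]):
    p=proj(c,np.r_[np.array([530,42])+R@q,z]);cv2.circle(i,tuple(int(k) for k in (p-[x0,y0])*12+6),3,(0,0,255),-1)
cv2.imwrite('pics/ins.png',i);print(x0,y0)
E
```

```text
t: 9.17
eef_pos: [528.8, 41.4, 195.3]
tcp_rot: [3.138, 0.001, -1.422]
ft_force: [0.4, 0.3, -0.7]
opening: 0.484
[529.41088774  41.31346659 196.30688293] [ 3.13999264e+00  1.74546554e-04 -1.42246851e+00]
227 153
```

View pics/ins.png

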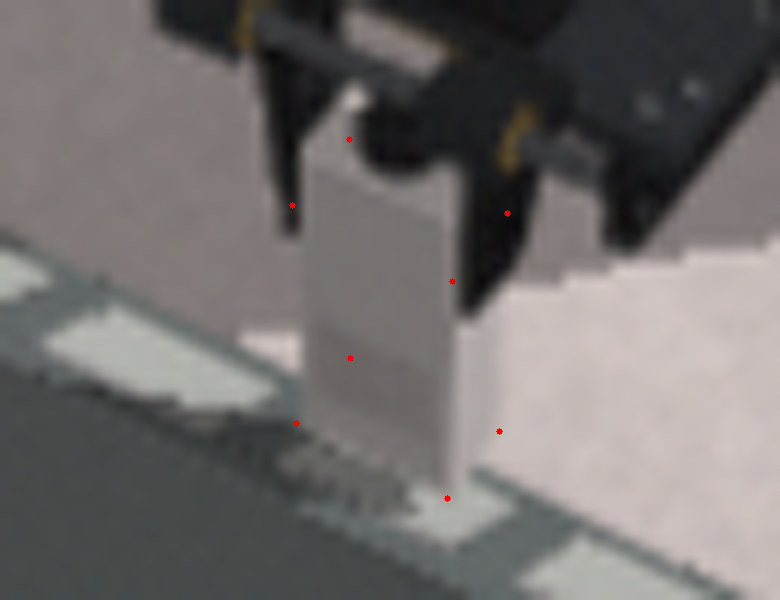

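The foot corner is predicted at (447,498) and seen near (447,492), so the grip is centred to about 1 mm. Descending through the flap of pocket1.

```bash
python3 -m handwheel '[{"hand":0,"x":0,"y":0,"z":-0.008,"spin":0},{"hand":0,"x":0,"y":0,"z":-0.014,"spin":0},{"hand":0,"x":0,"y":0,"z":-0.02,"spin":0},{"hand":0,"x":0,"y":0,"z":-0.024,"spin":0},{"hand":0,"x":0,"y":0,"z":-0.028,"spin":0},{"hand":0,"x":0,"y":0,"z":-0.028,"spin":0}]'
python3 -m handwheel '[{"hand":0,"x":0,"y":0,"z":-0.003,"spin":0},{"hand":0,"x":0,"y":0,"z":-0.006,"spin":0},{"hand":0,"x":0,"y":0,"z":-0.006,"spin":0}]'
```

```text
t: 9.72
eef_pos: [529.1, 41.6, 167.9]
tcp_rot: [3.14, 0.0, -1.422]
ft_force: [-0.7, 0.3, -1.9]
opening: 0.483
t: 9.97
eef_pos: [529.9, 41.7, 162.4]
tcp_rot: [-3.141, -0.0, -1.422]
ft_force: [1.3, -0.3, -2.0]
opening: 0.484
```

```bash
python3 -m handwheel '[{"hand":0,"x":-0.005,"y":-0.0007,"z":-0.001,"spin":0},{"hand":0,"x":-0.01,"y":-0.0014,"z":-0.001,"spin":0},{"hand":0,"x":-0.014,"y":-0.0021,"z":-0.002,"spin":0},{"hand":0,"x":-0.014,"y":-0.0021,"z":-0.002,"spin":0}]'
python3 -m handwheel '[{"hand":0,"x":-0.005,"y":-0.0007,"z":-0.002,"spin":0},{"hand":0,"x":-0.01,"y":-0.0014,"z":-0.004,"spin":0},{"hand":0,"x":-0.014,"y":-0.0021,"z":-0.0055,"spin":0},{"hand":0,"x":-0.014,"y":-0.0021,"z":-0.0055,"spin":0}]'
python3 - <<'E'
from h import *
c=cam('scene')
i=cv2.resize(cv2.cvtColor(c['img'][140:210,220:300],4),None,fx=8,fy=8,interpolation=2)
cv2.imwrite('pics/ins2.png',i)
E
```

```text
t: 10.3
eef_pos: [516.3, 39.5, 161.7]
tcp_rot: [-3.137, -0.001, -1.422]
ft_force: [3.5, 0.4, 4.1]
opening: 0.479
t: 10.63
eef_pos: [501.5, 37.3, 155.6]
tcp_rot: [-3.14, -0.001, -1.422]
ft_force: [2.3, -0.7, 3.3]
opening: 0.484
```

View pics/ins2.png

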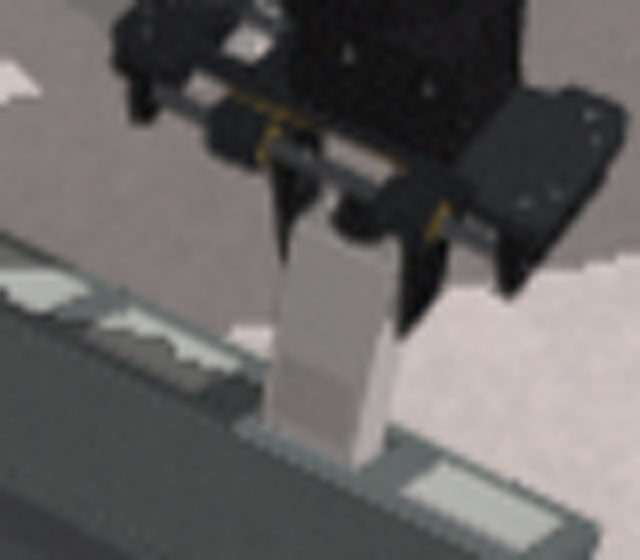

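The picture shows the cartridge leaning towards the robot with its foot inside pocket1, forces 2–4 N. I continue the tilt to 30°, then slide in along the axis.

```bash
python3 -m handwheel '[{"hand":0,"x":-0.005,"y":-0.0007,"z":-0.004,"spin":0},{"hand":0,"x":-0.01,"y":-0.0014,"z":-0.008,"spin":0},{"hand":0,"x":-0.013,"y":-0.0019,"z":-0.01,"spin":0},{"hand":0,"x":-0.013,"y":-0.0019,"z":-0.01,"spin":0}]'
python3 -m handwheel '[{"hand":0,"x":0.003,"y":0.0004,"z":-0.003,"spin":0},{"hand":0,"x":0.006,"y":0.0008,"z":-0.007,"spin":0},{"hand":0,"x":0.009,"y":0.0013,"z":-0.012,"spin":0},{"hand":0,"x":0.012,"y":0.0017,"z":-0.017,"spin":0},{"hand":0,"x":0.012,"y":0.0017,"z":-0.017,"spin":0}]'
```

```text
t: 11.02
eef_pos: [487.5, 35.5, 144.5]
tcp_rot: [3.14, 0.0, -1.422]
ft_force: [2.6, 0.7, -1.3]
opening: 0.484
t: 11.43
eef_pos: [500.5, 37.4, 126.8]
tcp_rot: [3.139, 0.0, -1.422]
ft_force: [-0.5, 0.2, -2.7]
opening: 0.481
```

```bash
python3 -m handwheel '[{"hand":0,"x":0.003,"y":0.0004,"z":-0.005,"spin":0},{"hand":0,"x":0.006,"y":0.0008,"z":-0.01,"spin":0},{"hand":0,"x":0.0075,"y":0.0011,"z":-0.013,"spin":0},{"hand":0,"x":0.0075,"y":0.0011,"z":-0.013,"spin":0}]'
python3 -m handwheel '[{"hand":0,"x":0.0012,"y":0.0002,"z":-0.002,"spin":0},{"hand":0,"x":0.0024,"y":0.0003,"z":-0.004,"spin":0},{"hand":0,"x":0.0024,"y":0.0003,"z":-0.004,"spin":0}]'
```

```text
t: 11.77
eef_pos: [508.1, 38.4, 114.4]
tcp_rot: [3.141, 0.0, -1.422]
ft_force: [-0.1, 0.7, -2.4]
opening: 0.481
t: 12.02
eef_pos: [509.8, 38.7, 111.7]
tcp_rot: [3.14, 0.0, -1.422]
ft_force: [-7.2, -0.6, 7.1]
opening: 0.482
```

```bash
python3 -m handwheel '[{"hand":0,"x":0.001,"y":0.0002,"z":-0.002,"spin":0},{"hand":0,"x":0.0015,"y":0.0002,"z":-0.003,"spin":0},{"hand":0,"x":0.0015,"y":0.0002,"z":-0.003,"spin":0}]'
python3 - <<'E'
from h import *
c=cam('scene')
i=cv2.resize(cv2.cvtColor(c['img'][140:210,220:300],4),None,fx=8,fy=8,interpolation=2)
cv2.imwrite('pics/ins3.png',i);s=state();print(s['eef_pos'],s['ft_force'])
E
```

```text
t: 12.27
eef_pos: [510.6, 38.8, 109.4]
tcp_rot: [3.14, -0.0, -1.422]
ft_force: [-13.4, -2.8, 19.7]
opening: 0.48
[510.64527439  38.80017406 109.4304044 ] [-13.13863828  -2.42389369  19.73529974]
```

View pics/ins3.png

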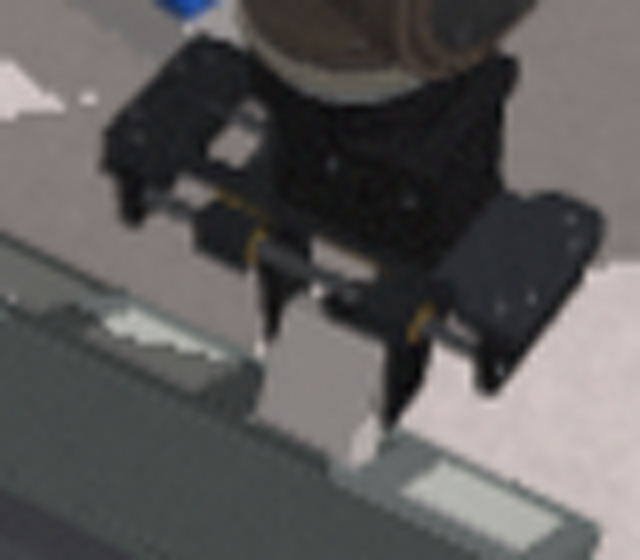

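Now at 24 N along the axis. I release, lift off, look, then press the cap down with closed fingers.

```bash
python3 -m handwheel '[{"hand":0.07,"x":0,"y":0,"z":0.002,"spin":0},{"hand":0.07,"x":0,"y":0,"z":0.002,"spin":0},{"hand":0.07,"x":0,"y":0,"z":0.002,"spin":0},{"hand":0.07,"x":0,"y":0,"z":0.002,"spin":0},{"hand":0.07,"x":0,"y":0,"z":0.03,"spin":0},{"hand":0.07,"x":0,"y":0,"z":0.07,"spin":0},{"hand":0.07,"x":0,"y":0,"z":0.095,"spin":0},{"hand":0,"x":-0.016,"y":-0.0023,"z":0.095,"spin":0},{"hand":0,"x":-0.016,"y":-0.0023,"z":0.085,"spin":0},{"hand":0,"x":-0.016,"y":-0.0023,"z":0.075,"spin":0},{"hand":0,"x":-0.016,"y":-0.0023,"z":0.065,"spin":0},{"hand":0,"x":-0.016,"y":-0.0023,"z":0.065,"spin":0}]'
python3 - <<'E'
from h import *
c=cam('scene','s4.png')
i=cv2.resize(cv2.cvtColor(c['img'][140:210,220:300],4),None,fx=8,fy=8,interpolation=2)
u=np.array([.989*.866,.148*.866,.5]);ax=np.array([-.989*.5,-.148*.5,.866]);yv=np.array([-.148,.989,0]);P=np.array([532,42.2,92])
for q in((13,23),(-13,23),(13,-23),(-13,-23)):
  p=proj(c,P+ax*48+u*(-8+q[0])+yv*q[1]);cv2.circle(i,tuple(int(k) for k in (p-[220,140])*8+4),3,(0,0,255),-1)
p=proj(c,P+ax*60-u*8);cv2.circle(i,tuple(int(k) for k in (p-[220,140])*8+4),3,(0,255,0),-1)
cv2.imwrite('pics/ins4.png',i);s=state();print(s['eef_pos'],s['ft_force'],s['opening'])
E
```

```text
t: 13.32
eef_pos: [495.3, 36.6, 171.7]
tcp_rot: [3.139, 0.0, -1.422]
ft_force: [0.9, -0.2, -0.3]
opening: 0.443
[495.65633984  36.61031766 172.54406109] [0.46835218 0.13629831 0.57995691] 0.40041208337147743
```

View pics/ins4.png

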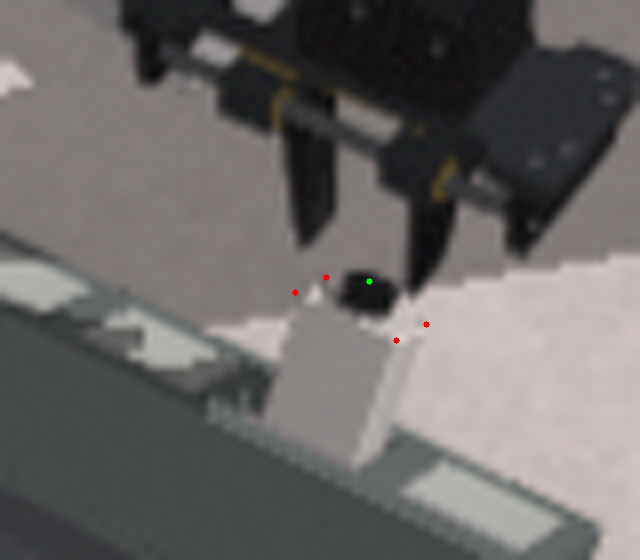

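Released, it leans on the downhill wall. The seated-model corners match to about 1 px, with the pack if anything slightly lower, so it looks fully down. I confirm with a push on the cap.

```bash
python3 -m handwheel '[{"hand":0,"x":0,"y":0,"z":0,"spin":0},{"hand":0,"x":0,"y":0,"z":0,"spin":0},{"hand":0,"x":0,"y":0,"z":0,"spin":0},{"hand":0,"x":0,"y":0,"z":0,"spin":0},{"hand":0,"x":0,"y":0,"z":-0.006,"spin":0},{"hand":0,"x":0,"y":0,"z":-0.01,"spin":0},{"hand":0,"x":0,"y":0,"z":-0.013,"spin":0},{"hand":0,"x":0,"y":0,"z":-0.013,"spin":0}]'
python3 -m handwheel '[{"hand":0,"x":0,"y":0,"z":-0.0015,"spin":0},{"hand":0,"x":0,"y":0,"z":-0.003,"spin":0},{"hand":0,"x":0,"y":0,"z":-0.003,"spin":0}]'
```

```text
t: 14.03
eef_pos: [495.6, 36.6, 159.3]
tcp_rot: [3.14, 0.0, -1.422]
ft_force: [-0.2, -0.7, 0.1]
opening: 0.005
t: 14.28
eef_pos: [496.0, 36.6, 157.6]
tcp_rot: [-3.141, -0.0, -1.422]
ft_force: [-3.6, -1.1, 10.0]
opening: 0.001
```

```bash
python3 -m handwheel '[{"hand":0,"x":0,"y":0,"z":-0.002,"spin":0},{"hand":0,"x":0,"y":0,"z":-0.003,"spin":0},{"hand":0,"x":0,"y":0,"z":-0.003,"spin":0}]'
python3 -m handwheel '[{"hand":0,"x":0,"y":0,"z":0.03,"spin":0},{"hand":0,"x":0,"y":0,"z":0.07,"spin":0},{"hand":0,"x":-0.04,"y":-0.02,"z":0.11,"spin":0},{"hand":0,"x":-0.08,"y":-0.04,"z":0.11,"spin":0},{"hand":0,"x":-0.08,"y":-0.04,"z":0.11,"spin":0},{"hand":0,"x":-0.08,"y":-0.04,"z":0.11,"spin":0}]'
python3 - <<'E'
from h import *
c=cam('scene')
cv2.imwrite('pics/fin.png',cv2.resize(cv2.cvtColor(c['img'],4),(800,600),interpolation=2))
E
```

```text
t: 14.53
eef_pos: [496.1, 36.5, 156.6]
tcp_rot: [-3.139, -0.001, -1.422]
ft_force: [-9.3, -0.8, 34.4]
opening: 0.01
t: 15.03
eef_pos: [413.5, -4.2, 265.5]
tcp_rot: [-3.14, -0.001, -1.423]
ft_force: [0.3, -0.8, 1.0]
opening: 0.007
```

View pics/fin.png

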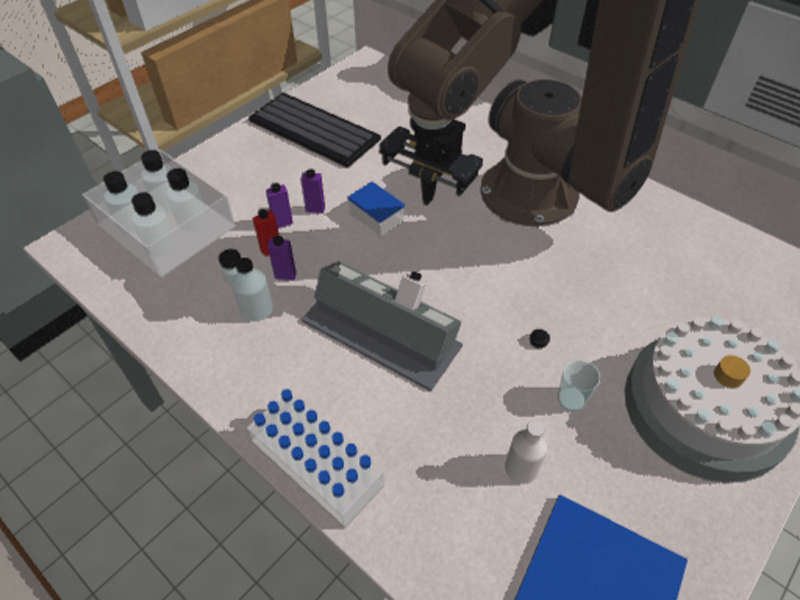

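The final view shows the cartridge seated in pocket1 at (410,290), the bystanders where they were and the gripper clear. Handing in.

```bash
python3 -c "from cell import job_done;print(job_done())"
```

```text
the job is handed in; nothing more can be done
None
```

The tall cartridge is in pocket1, the empty one, released and as far as I can tell fully down on the floor. I handed the job in after about 15 s of the 51 s allowed.

- **Finding the pocket:** I pushed on all four flaps with closed fingertips. Pockets 0, 2 and 3 stopped hard at 43–44 N, while pocket1's flap went on down at about 1 N.
- **Loading:** The tool can only turn about the vertical, so I gripped the cartridge across its 46 mm side instead of the 26 mm you suggested. I let the pocket wall pivot it to 30 degrees in the jaws, then slid it down and let go.
- **Checks on depth:** Released, it leaned on the downhill wall within about 1 px of the drawn seated position. A push on the cap stopped firmly at 34 N. The cap edge measured about 3 mm lower than I had calculated for a seated cartridge. That is within what I'd expect from the pocket calibration and from pressing off-centre, so I take it as on the floor.
- **Surroundings:** In the last picture the other bottles and boxes stand where they were, and the gripper touches nothing.

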